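# Swap the charged and flat packs in a bench charging dock

## Robot

A 6-joint arm with a two-finger parallel gripper is mounted at the origin on a cart in front of the work surface, level with it; the furniture and walls round the work are solid. World frame = base frame: x ahead of the robot, y to its left, z up, the work surface at z = 0. Lengths are in m, angles in rad, forces in N, time in s.
With the tool pointing down it reaches from about 0.325 to 0.9 m from the base axis. Payload 3.5 kg.
Tool frame: the origin (TCP) lies on the centre line of the jaws, within the pads' length; the fingertips stand 11 mm ahead of it and the grasp point (between the pads) lies 8 mm behind it (manip.nose_length is the distance from the TCP to the fingertips, in m); z points along the fingers, y is the line along which they close (so a half turn about z gives the same grasp; the last joint's range is limited). The gripper opens to 85 mm and grips with 20 to 120 N. Pads are 22 mm wide; open, the fingers measure 114 mm over their backs; the gripper's body (76 mm by 85 mm) begins 54 mm behind the grasp point. The pads swing forward as they close: fully open they stand 13 mm farther back than shut.
Start: joints at [1.007, 0.276, -0.026, 1.268, 0, 1.467], TCP at [0.278, 0.56, 0.242] pointing down, gripper open.
Joint ranges: [-3.12, 3.12], [-0.85, 1.88], [-1.08, 1.24], [-1.95, 2.15], [-1.57, 1.53], [-3.14, 3.14]. Speed limits (rad/s): [2.57, 2.57, 3.14, 3.14, 3.14, 3.14].

## Interface

Orientations are given as a rotation vector (axis times angle).
In Python, from cell import manip, vision gives the robot as it stands. Calls block until the motion is done:
- manip.movep(position, orientation): joint-space move of the TCP to a pose.
- manip.movel(position, rot=None, velocity=0.15): straight line of the TCP; rot=None keeps the orientation; velocity is the mean speed in m/s.
- manip.move_j(angles): joint-space move.
- manip.set_gripper(opening, f_grip=None): finger opening in m; f_grip is the grip in N (None keeps the last); returns when the fingers have stopped.
- manip.pause(seconds).
- manip.solve_ik(position, orientation): joint angles nearest the present ones, or None.
- manip.get_state(): the state.
- vision.grab_frame(name): name is "scene" or "top" or "wrist"; returns (picture, depth): 400x640x3 uint8, blue, green, red; 400x640 float32, m along the optical axis (not along the pixel's ray), 0 where there is no reading.
- vision.get_calibration(name): a dict with "fx", "fy", "cx", "cy" (pixels), "rvec" (rotation vector, rad) and "tvec" (3), from world to camera coordinates, as OpenCV has them; the wrist camera has in their place "T_tool_cam" (4x4, takes a point from camera to tool coordinates, whose origin is the TCP and whose axes are the flange's). Camera axes: x right, y down, z forward; pixel columns grow to the right and rows downward; lengths in m; the calibration is good to about 2 mm. A picture is of the moment at which its call begins: read the wrist's pose just before it. get_calibration takes no time and is no camera call.
A pose or a line that the arm cannot do raises manip.PlanningError and nothing moves.
- manip.hand_in(): hands the job in; it is judged then, once.
The state is a dict: "t": time; "q": joint angles; "dq": joint speeds; "joint_efforts": joint torques, N m; "tcp_pos": TCP position; "orientation": TCP orientation; "force": force on the tool from outside, world axes, zero at the start; "ft_torque": the same for the moment, N m; "gripper_width": finger opening in m; "grip_force": force on a finger pad.
Only numpy, scipy, OpenCV 4.12 (cv2) and the standard library are available. Lean on these libraries where they do the work, as an engineer would, in place of code of your own. Each camera call takes 0.05 s, during which the arm holds its last target. There are 200 camera calls.

## Task

Switch the charging dock off with its lever before unplugging anything, then pull the charged packs (green caps) out of their bays and stand them upright in the blue tray, and plug every flat pack (red cap) fully home into a free bay. Leave the pack with the yellow cap plugged in and the sanding block and tape where they lie, and when all packs are in place switch the dock back on.

Things in the scene. Friction and masses are not known exactly. Their poses are not given: they have to be found in the camera images.
- dock: fixed grey charging dock; origin at the centre of the underside of its block, at table height. Block 96 (x) x 232 (y) x 40 mm tall, four 50 x 40 mm bays in a row along its y, 56 mm apart; power lever beyond its -y end. A sprung catch in each bay's +x wall clicks into the pack's groove: pulling a pack straight up, or pressing it home, takes roughly 5 to 15 N.
- bay0 (a point): floor centre of bay 0 (dock x 0, y -84, z 10 mm). The bay is 50 (x) x 40 (y) mm, 30 mm deep, mouth chamfered 2 mm; a pack stands in it with own x along dock x, either way round, 2 mm total play; fully home its origin is here
- bay1 (a point): floor centre of bay 1 (dock x 0, y -28, z 10 mm). The bay is 50 (x) x 40 (y) mm, 30 mm deep, mouth chamfered 2 mm; a pack stands in it with own x along dock x, either way round, 2 mm total play; fully home its origin is here
- bay2 (a point): floor centre of bay 2 (dock x 0, y 28, z 10 mm). The bay is 50 (x) x 40 (y) mm, 30 mm deep, mouth chamfered 2 mm; a pack stands in it with own x along dock x, either way round, 2 mm total play; fully home its origin is here
- bay3 (a point): floor centre of bay 3 (dock x 0, y 84, z 10 mm). The bay is 50 (x) x 40 (y) mm, 30 mm deep, mouth chamfered 2 mm; a pack stands in it with own x along dock x, either way round, 2 mm total play; fully home its origin is here
- power (a joint): power lever of the dock, rad: 0 = off (leans 0.5 rad toward dock -x, the robot's side), 1 = on (leans 0.5 rad toward dock +x). Stays where it is left; under 3 N at the ball moves it. Hinge axis along dock y at dock (0, -155, 30) mm.
- power_tip (a point): centre of the red ball, 26 mm in diameter, at the end of the power lever, 55 mm from the hinge
- green0: battery pack, 48 (own x) x 38 (own y) x 80 mm tall, 0.15 to 0.27 kg (heavy base), black, green cap; origin at the centre of its underside, z up through the cap. Foot rounded along both y edges; catch groove across both x faces 8 to 17 mm up. Grip across x with the fingertips 32 mm or more above the underside. Charged; starts fully home in one of the bays. 2 or 3 are present.
- green1: battery pack, 48 (own x) x 38 (own y) x 80 mm tall, 0.15 to 0.27 kg (heavy base), black, green cap; origin at the centre of its underside, z up through the cap. Foot rounded along both y edges; catch groove across both x faces 8 to 17 mm up. Grip across x with the fingertips 32 mm or more above the underside. Charged; starts fully home in one of the bays. 2 or 3 are present.
- green2: battery pack, 48 (own x) x 38 (own y) x 80 mm tall, 0.15 to 0.27 kg (heavy base), black, green cap; origin at the centre of its underside, z up through the cap. Foot rounded along both y edges; catch groove across both x faces 8 to 17 mm up. Grip across x with the fingertips 32 mm or more above the underside. Charged; starts fully home in one of the bays. 2 or 3 are present.
- amber: battery pack, 48 (own x) x 38 (own y) x 80 mm tall, 0.15 to 0.27 kg (heavy base), black, yellow cap; origin at the centre of its underside, z up through the cap. Foot rounded along both y edges; catch groove across both x faces 8 to 17 mm up. Grip across x with the fingertips 32 mm or more above the underside. Still charging; starts fully home in one of the bays, to be left there.
- red0: battery pack, 48 (own x) x 38 (own y) x 80 mm tall, 0.15 to 0.27 kg (heavy base), black, red cap; origin at the centre of its underside, z up through the cap. Foot rounded along both y edges; catch groove across both x faces 8 to 17 mm up. Grip across x with the fingertips 32 mm or more above the underside. Flat; starts standing on the table on the right. 2 or 3 are present.
- red1: battery pack, 48 (own x) x 38 (own y) x 80 mm tall, 0.15 to 0.27 kg (heavy base), black, red cap; origin at the centre of its underside, z up through the cap. Foot rounded along both y edges; catch groove across both x faces 8 to 17 mm up. Grip across x with the fingertips 32 mm or more above the underside. Flat; starts standing on the table on the right. 2 or 3 are present.
- red2: battery pack, 48 (own x) x 38 (own y) x 80 mm tall, 0.15 to 0.27 kg (heavy base), black, red cap; origin at the centre of its underside, z up through the cap. Foot rounded along both y edges; catch groove across both x faces 8 to 17 mm up. Grip across x with the fingertips 32 mm or more above the underside. Flat; starts standing on the table on the right. 2 or 3 are present.
- tray: loose blue carry tray, outside 125 (x) x 225 (y) x 28 mm tall, walls and floor 5 mm thick, 0.9 kg; origin at the centre of its underside. Three packs fit side by side in it along y. A low fixed fence crosses the table between dock and tray: carry packs well above it.
- sanding_block: wooden sanding block, 59 x 104 x 31 mm, lying behind the dock; a bystander; origin at the centre of its underside
- tape: black roll of electrical tape lying flat, 52 mm across, 19 mm high, behind the dock; a bystander; origin at the centre of its underside
Things that resemble listed ones, but are neither listed nor needed, are in the scene too. What is shaped like the green2 but white is not meant.

How it is judged:
By the outcome, as a careful person would: the job done as asked, in the order asked, and still so for the second after the job is handed in, with the robot touching nothing.
Of green0, green1, green2 only 2 to 3 are there at a start; the rules pass over those that are not, and their reading is None.
Of red0, red1, red2 only 2 to 3 are there at a start; the rules pass over those that are not, and their reading is None.
At some moment in a run one of red0, red1, red2 may be knocked a few centimetres aside while the robot is not near it.
It also fails if it takes over 210 s, if anything falls off the work surface, if the arm or the gripper's body presses on something with over 40 N, if the wrist force passes 120 N, or if a joint passes its speed limit or range.

## Working session

There is one attempt and no reset: what is moved stays moved. The work goes in short steps, each a Python script; the robot and the scene stay as the last script left them, time stands still between calls to the robot, and variables do not carry over. Pictures are saved under pics/ and viewed, at most 14 in all, crops included, and the job is handed in when it is done.

```bash
ls; mkdir -p pics; python3 - <<'E'
from cell import manip, vision
import cv2
for n in ("top","scene"):
    p,d=vision.grab_frame(n); cv2.imwrite(f"pics/{n}0.png",p); import numpy as np; np.save(f"{n}0.npy",d)
    print(n,vision.get_calibration(n))
print(vision.get_calibration("wrist")); print(manip.get_state(), manip.nose_length)
E
```

```text
pics
top {'fx': 424.285917587967, 'fy': 424.285917587967, 'cx': 312.3472511347796, 'cy': 195.49276578389765, 'rvec': array([ 2.17783107, -2.13804612,  0.12814743]), 'tvec': array([0.05478927, 0.57210642, 1.12462311])}
scene {'fx': 498.5676780170774, 'fy': 498.5676780170774, 'cx': 317.7576205124404, 'cy': 201.7332985656715, 'rvec': array([ 0.83279862,  2.44226316, -1.19357327]), 'tvec': array([ 0.43642161, -0.19449953,  1.78738665])}
{'fx': 290.3537961588013, 'fy': 290.3537961588013, 'cx': 318.4100477826351, 'cy': 198.27983635665282, 'T_tool_cam': array([[ 7.15712881e-04, -9.63367488e-01, -2.68183837e-01,
         6.88627577e-02],
       [ 9.99999738e-01,  7.19162950e-04,  8.53686368e-05,
         4.49617161e-04],
       [ 1.10626510e-04, -2.68183828e-01,  9.63367750e-01,
        -1.32037635e-01],
       [ 0.00000000e+00,  0.00000000e+00,  0.00000000e+00,
         1.00000000e+00]])}
{'t': 0.1, 'q': array([ 1.00661297e+00,  2.77101265e-01, -2.77469024e-02,  1.26804778e+00,
        1.89391119e-06,  1.46740848e+00]), 'dq': array([-0.00129196, -0.00212734,  0.00355747,  0.00137777, -0.00104426,
        0.00129392]), 'joint_efforts': array([ 1.70982967e-04, -4.46706748e+01,  2.96128786e+01,  8.45396396e-03,
       -5.83522819e-05, -2.47403612e-06]), 'tcp_pos': array([0.27753717, 0.5592146 , 0.24124251]), 'orientation': array([-0.71727128, -3.05790513,  0.00311439]), 'force': array([0.01167011, 0.68770236, 0.29741113]), 'ft_torque': array([0.03199159, 0.00572663, 0.03423586]), 'grip_force': 0.0, 'gripper_width': 0.08518020947764932} 0.011
```

View pics/top0.png

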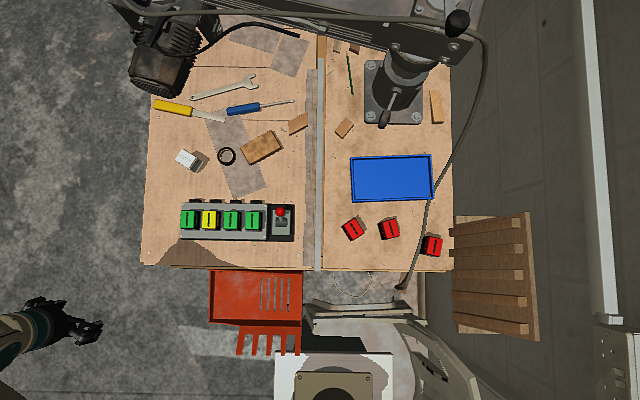

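View pics/scene0.png

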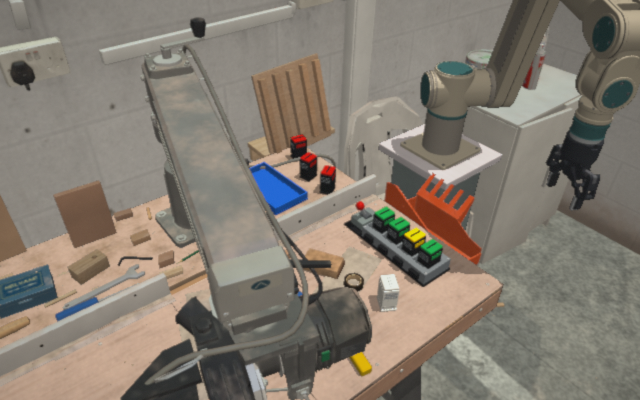

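The top view has +x up and +y to the left. The dock is at about (225,220). From +y to -y its caps are green, yellow, green, green, so amber is in bay 2. The lever ball is at (282,212). The three reds are near (352,229), (388,229) and (432,244), and the tray is at (391,178). A white decoy sits at (188,160).

```bash
cat > h.py <<'E'
from cell import manip, vision
import cv2, numpy as np
from scipy.spatial.transform import Rotation as Ro
def cam2world(name, tcp=None):
    c=vision.get_calibration(name)
    if name=="wrist":
        T=np.eye(4); T[:3,:3]=Ro.from_rotvec(tcp[1]).as_matrix(); T[:3,3]=tcp[0]
        return c, T@c["T_tool_cam"]
    R=cv2.Rodrigues(c["rvec"])[0]; T=np.eye(4); T[:3,:3]=R.T; T[:3,3]=-R.T@c["tvec"]
    return c,T
def cloud(name):
    s=manip.get_state(); p,d=vision.grab_frame(name)
    c,T=cam2world(name,(s["tcp_pos"],s["orientation"]))
    v,u=np.mgrid[:400,:640]
    X=np.stack([(u-c["cx"])*d/c["fx"],(v-c["cy"])*d/c["fy"],d],-1)@T[:3,:3].T+T[:3,3]
    X[d==0]=np.nan
    return p,X
def mask(p,col):
    h,s,v=[a.astype(int) for a in cv2.split(cv2.cvtColor(p,cv2.COLOR_BGR2HSV))]
    hue={"red":(h<8)|(h>172),"green":(h>45)&(h<85),"yellow":(h>20)&(h<35),"blue":(h>100)&(h<125)}[col]
    return hue&(s>120)&(v>60)
def blobs(p,X,col,zlo,zhi,amin=30,roi=None):
    "top faces: list of (centre xyz, angle of long side (deg), long, short)"
    m=mask(p,col)&(X[...,2]>zlo)&(X[...,2]<zhi)
    if roi: m&=(X[...,0]>roi[0])&(X[...,0]<roi[1])&(X[...,1]>roi[2])&(X[...,1]<roi[3])
    m=cv2.morphologyEx(m.astype(np.uint8),cv2.MORPH_CLOSE,np.ones((5,5)))
    n,l,st,_=cv2.connectedComponentsWithStats(m); out=[]
    for i in range(1,n):
        k=(l==i)&np.isfinite(X[...,2])&(X[...,2]>zlo)&(X[...,2]<zhi)
        if k.sum()<amin: continue
        P=X[k]; r=cv2.minAreaRect((P[:,:2]*1000).astype(np.float32))
        (cx,cy),(w,h),a=r
        if h>w: w,h,a=h,w,a+90
        out.append((np.r_[cx/1000,cy/1000,np.median(P[:,2])],(a+90)%180-90,w,h))
    return out
def rot(a):
    "tool down, closing direction (tool y) at world angle a (rad)"
    y=np.array([np.cos(a),np.sin(a),0]); z=np.array([0,0,-1.]); x=np.cross(y,z)
    return Ro.from_matrix(np.stack([x,y,z],1)).as_rotvec()
E
python3 - <<'E'
from h import *
np.set_printoptions(precision=4,suppress=True)
p,X=cloud("top")
for c,z in (("red",.06),("green",.07),("yellow",.07),("blue",.015)):
    for b in blobs(p,X,c,z,.12 if c!="blue" else .04): print(c,b[0],np.round(b[1:],1))
print("fence",[X[r,318] for r in (100,180,250)])
for r,c in ((178,391),(222,172),(220,295),(245,465),(260,449),(300,470),(221,270),(110,380),(60,390),(30,300),(20,230)): print(r,c,X[r,c])
for nm in [0,1]:
    for pos in ([.40,.2,.3],[.40,-.15,.3],[.55,-.15,.3]):
        q=manip.solve_ik(pos,rot(nm*np.pi)); print(nm,pos,q)
E
```

```text
red [0.5227 0.1501 0.0876] [88.8 23.9 21.3]
red [ 0.4805 -0.0432  0.0795] [34.6 44.4 37.5]
red [ 0.4833 -0.139   0.0794] [14.9 44.6 37.7]
red [ 0.4398 -0.2518  0.0795] [-13.1  45.3  37.9]
red [0.3616 0.1198 0.0623] [-89.   52.2   2.7]
green [0.4972 0.3871 0.0905] [ 0.3 41.9 37.2]
green [0.4978 0.2746 0.0902] [ 2.5 44.3 36.8]
green [0.4977 0.2195 0.0899] [ 0.3 41.8 37.4]
yellow [0.497  0.3311 0.0903] [ 0.  44.1 37.2]
blue [0.8165 0.2683 0.0224] [-78.   92.4  22. ]
blue [ 0.6264 -0.1536  0.0271] [-86.4 225.9 125.5]
fence [array([0.8314, 0.0546, 0.0628]), array([0.6087, 0.0509, 0.0688]), array([0.4238, 0.0478, 0.0702])]
178 391 [ 0.6278 -0.1545  0.0081]
222 172 [ 0.4935  0.457  -0.0026]
220 295 [0.5052 0.1125 0.0027]
245 465 [ 0.4442 -0.3452  0.043 ]
260 449 [ 0.4027 -0.3147  0.002 ]
300 470 [ 0.3071 -0.3339  0.1003]
221 270 [0.5008 0.1817 0.0076]
110 380 [ 0.8216 -0.1225  0.0167]
60 390 [ 0.8876 -0.1184  0.1977]
30 300 [1.0668 0.111  0.0003]
20 230 [1.0931 0.3186 0.0027]
0 [0.4, 0.2, 0.3] [ 0.3189 -0.0705 -0.2931  1.3482  0.      1.8897]
0 [0.4, -0.15, 0.3] [-0.5103 -0.1082 -0.327   1.352   0.      1.0605]
0 [0.55, -0.15, 0.3] [-0.3796  0.1544 -0.0575  1.3589  0.      1.1912]
1 [0.4, 0.2, 0.3] [ 0.3189 -0.0705 -0.2931  1.3482  0.     -1.2519]
1 [0.4, -0.15, 0.3] [-0.5103 -0.1082 -0.327   1.352   0.     -2.0811]
1 [0.55, -0.15, 0.3] [-0.3796  0.1544 -0.0575  1.3589  0.     -1.9504]
```

```bash
cat >> h.py <<'E'
def lever(x0,x1,y=0.148,z=0.078):
    manip.set_gripper(0.06,30)
    manip.movep([x0,y,0.20],rot(0)); manip.movel([x0,y,z],velocity=.1)
    manip.set_gripper(0.036)
    s=manip.get_state(); print("at",s["tcp_pos"],s["force"],s["gripper_width"])
    manip.movel([x1,y,z],velocity=.05)
    s=manip.get_state(); print("pushed",s["tcp_pos"],s["force"])
    manip.set_gripper(0.06); manip.movel([x1,y,.20],velocity=.15)
E
python3 - <<'E'
from h import *
np.set_printoptions(precision=4,suppress=True)
lever(.524,.464)
p,X=cloud("top"); cv2.imwrite("pics/top1.png",p[150:280,140:470])
print([ (b[0],b[2:]) for b in blobs(p,X,"red",.06,.12,roi=(.4,.6,.1,.2))], manip.get_state()["t"])
p,X=cloud("scene"); cv2.imwrite("pics/scene1.png",p[150:300,300:480])
E
```

```text
at [0.5241 0.148  0.0782] [-0.5732  0.1362  0.2173] 0.03606495798409418
pushed [0.4662 0.148  0.0783] [ 6.2081 -0.8696 -3.9648]
[] 6.7333
```

View pics/scene1.png

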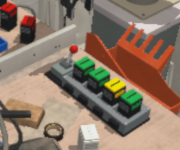

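The scene crop shows the ball at about (72,48), apparently swung to the robot's side. I'll confirm that numerically, then pull the first green.

```bash
cat >> h.py <<'E'
DX=.4975; BAY=[.2195,.2745,.331,.387]; TY=np.deg2rad(3.6); TC=np.array([.6264,-.1536])
H=.047; UP=.25
def st(tag):
    s=manip.get_state(); print(tag,"t%.1f"%s["t"],np.round(s["tcp_pos"],4),"F",np.round(s["force"],1),"w%.4f g%.0f"%(s["gripper_width"],s["grip_force"])); return s
def green(bay,slot):
    y=BAY[bay]
    manip.set_gripper(.08,90); manip.movep([DX,y,.17],rot(0)); manip.movel([DX,y,.010+H],velocity=.12)
    manip.set_gripper(0,90); st("grip")
    manip.movel([DX,y,.09],velocity=.05); st("out"); manip.movel([DX,y,UP],velocity=.25); st("up")
    tx,ty=TC+slot*.066*np.array([-np.sin(TY),np.cos(TY)])
    manip.movep([tx,ty,UP],rot(TY)); manip.movel([tx,ty,.09],velocity=.2); manip.movel([tx,ty,.005+H+.001],velocity=.05)
    st("placed"); manip.set_gripper(.075); manip.movel([tx,ty,.19],velocity=.2)
E
python3 - <<'E'
from h import *
np.set_printoptions(precision=4,suppress=True)
p,X=cloud("scene"); b=[b[0] for b in blobs(p,X,"red",.06,.12,5,roi=(.42,.58,.1,.2))]; print(b)
assert b and b[0][0]<.49
green(0,-1)
p,X=cloud("top"); print([b for b in blobs(p,X,"green",.06,.12)]); 
E
```

```text
[array([0.4755, 0.1545, 0.0839])]
grip t9.1 [0.4985 0.2199 0.0581] F [0.6 0.5 5.1] w0.0468 g93
out t9.9 [0.497  0.2194 0.0899] F [-0.3 -0.4 -1.5] w0.0471 g95
up t10.7 [0.4965 0.2192 0.2484] F [-0.4  0.1 -1.4] w0.0468 g95
placed t14.2 [ 0.6301 -0.2193  0.0531] F [-1.8  1.5  2.9] w0.0467 g96
[(array([ 0.629 , -0.2171,  0.0839]), 1.8931015729904175, 45.44590759277344, 36.907073974609375), (array([0.4973, 0.3873, 0.0904]), 1.26383376121521, 41.74592971801758, 37.51707458496094), (array([0.498 , 0.2747, 0.0902]), 1.817977786064148, 44.29547882080078, 36.444915771484375)]
```

```bash
python3 - <<'E'
from h import *
np.set_printoptions(precision=4,suppress=True)
green(1,0); green(3,1)
manip.movep([.5,.2,.3],rot(0))
p,X=cloud("top"); cv2.imwrite("pics/top2.png",p[120:300,130:480])
for c,z in (("red",.06),("green",.06),("yellow",.07),("blue",.015)):
    for b in blobs(p,X,c,z,.12 if c!="blue" else .04): print(c,b[0],np.round(b[1:],1))
E
```

```text
grip t19.1 [0.4985 0.2749 0.0581] F [-0.   0.2  5.1] w0.0468 g93
out t19.9 [0.497  0.2744 0.09  ] F [ 0.1 -0.2 -1.8] w0.0469 g95
up t20.7 [0.4965 0.2741 0.2484] F [-1.2 -0.6 -2.3] w0.0470 g95
placed t24.1 [ 0.6257 -0.1534  0.0532] F [-3.7  1.1  4.5] w0.0469 g96
grip t29.1 [0.4983 0.3876 0.0582] F [ 0.3 -0.2  3.9] w0.0470 g93
out t29.9 [0.4971 0.3869 0.0901] F [ 0.4  0.1 -0.8] w0.0467 g95
up t30.7 [0.4966 0.3865 0.2484] F [ 0.1  0.5 -2.9] w0.0470 g95
placed t34.3 [ 0.6214 -0.0876  0.0532] F [-4.3  0.6  6.2] w0.0469 g96
red [ 0.4804 -0.043   0.08  ] [34.5 44.5 37.1]
red [ 0.4833 -0.1395  0.0797] [15.8 44.7 38.3]
red [0.4708 0.1496 0.0881] [-88.6  21.1  20.8]
red [ 0.4401 -0.2516  0.0792] [-13.9  45.6  38.6]
red [0.3616 0.125  0.0633] [-88.9  57.5   3. ]
green [ 0.6293 -0.2167  0.0844] [ 5.1 45.  37.2]
green [ 0.6198 -0.0853  0.0844] [ 6.4 45.4 37.1]
green [ 0.625  -0.15    0.0843] [ 5.1 45.  37.8]
blue [0.8167 0.268  0.0224] [-77.   92.6  22.4]
blue [ 0.6265 -0.1535  0.0272] [-86.8 225.7 125.3]
```

View pics/top2.png

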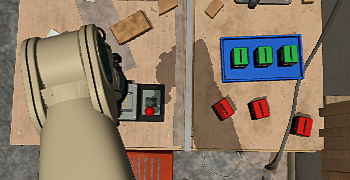

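Two greens and then the third are all upright in the tray, with cap tops at z≈0.084. The lever ball at crop (150,112) is off. The camera reads about 2.7 mm higher in y near the tray than in the dock frame, so I'll correct the red grasps by that.

```bash
cat >> h.py <<'E'
def red(i,bay):
    "i-th red counted from the dock (largest y first)"
    p,X=cloud("top")
    bs=sorted([b for b in blobs(p,X,"red",.06,.12,roi=(.3,.6,-.33,.03))],key=lambda b:-b[0][1])
    b=bs[i]; print("reds",len(bs),np.round(b[0],4),np.round(b[1:],1)); assert abs(b[0][2]-.08)<.004 and 42<b[2]<49 and 35<b[3]<41
    x,y=b[0][:2]+[.001,-.0027]; a=np.deg2rad(b[1])
    manip.set_gripper(.075,90); manip.movep([x,y,.18],rot(a)); manip.movel([x,y,H],velocity=.12)
    manip.set_gripper(0,90); s=st("grip"); z0=s["tcp_pos"][2]
    manip.movel([x,y,UP],velocity=.25); s=st("up"); assert s["gripper_width"]>.04
    Y=BAY[bay]
    manip.movep([DX,Y,UP],rot(0)); manip.movel([DX,Y,.10],velocity=.15); st("hover")
    for z in (.089,.080,.072,.064):
        manip.movel([DX,Y,z],velocity=.04); s=st("z%.3f"%z)
        if s["tcp_pos"][2]-z>.004 or s["force"][2]>35: print("STUCK"); return False
    manip.movel([DX,Y,.0555],velocity=.03); s=st("home"); print("bottom z",round(s["tcp_pos"][2]-z0,4))
    manip.set_gripper(.075); manip.movel([DX,Y,.19],velocity=.2); return True
E
python3 - <<'E'
from h import *
np.set_printoptions(precision=4,suppress=True)
p,X=cloud("top"); k=(X[...,0]>.3)&(X[...,0]<.6)&(X[...,1]>-.40)&(X[...,1]<-.28)&(X[...,2]>.05); print("rack",k.sum(),X[k].min(0) if k.any() else 0,X[k].max(0) if k.any() else 0)
print(red(0,0))
manip.movep([.55,-.1,.3],rot(0)); p,X=cloud("top")
for b in blobs(p,X,"red",.06,.12): print(b[0],np.round(b[1:],1))
E
```

```text
rack 6042 [ 0.3  -0.4   0.05] [ 0.5165 -0.3184  0.2808]
reds 3 [ 0.4804 -0.0431  0.0797] [34.6 44.5 37.7]
grip t39.8 [ 0.4826 -0.0461  0.0481] F [0.2 0.4 6.2] w0.0476 g93
up t40.8 [ 0.4799 -0.0455  0.2479] F [ 0.4 -0.2 -2.7] w0.0471 g92
hover t43.0 [0.4985 0.2196 0.101 ] F [ 0.2  1.  -1.8] w0.0470 g92
z0.089 t43.4 [0.4971 0.2194 0.0886] F [-0.1 -0.3 -2.4] w0.0473 g92
z0.080 t43.8 [0.4972 0.2192 0.0795] F [ 0.2 -0.2 -4.1] w0.0469 g93
z0.072 t44.1 [0.4972 0.2193 0.0714] F [-0.  -1.7 -3.4] w0.0469 g93
z0.064 t44.5 [0.4972 0.2193 0.0634] F [-0.  -1.9 -4.5] w0.0470 g93
home t44.9 [0.4975 0.2193 0.058 ] F [-6.2 -5.5 18.2] w0.0467 g95
bottom z 0.0099
True
[0.4965 0.2198 0.09  ] [ 0.8 44.1 37.4]
[ 0.4901 -0.1216  0.0789] [-22.3  29.4  14.3]
[0.4709 0.1497 0.0881] [-88.9  20.9  20.8]
```

```bash
python3 - <<'E'
from h import *
manip.movep([.5,.25,.3],rot(0))
print(red(0,1))
manip.movep([.5,.25,.3],rot(0))
p,X=cloud("top")
for b in blobs(p,X,"red",.06,.12): print(b[0],np.round(b[1:],1))
E
```

```text
reds 2 [ 0.4834 -0.1396  0.0796] [15.1 44.6 38.8]
grip t52.2 [ 0.4853 -0.1427  0.048 ] F [-0.8 -0.6  5. ] w0.0468 g93
up t53.2 [ 0.4831 -0.1417  0.248 ] F [-1.1 -0.4 -1.5] w0.0470 g92
hover t55.9 [0.4985 0.2748 0.101 ] F [ 0.2 -0.3 -1.4] w0.0470 g92
z0.089 t56.3 [0.4971 0.2744 0.0887] F [ 0.1  0.1 -1.7] w0.0468 g92
z0.080 t56.7 [0.4975 0.2744 0.0797] F [ 0.5  0.2 -2.6] w0.0472 g93
z0.072 t57.0 [0.4975 0.2744 0.0717] F [ 0.3 -0.4 -3.9] w0.0473 g93
z0.064 t57.4 [0.4974 0.2747 0.0635] F [ 1.   1.5 -4.7] w0.0472 g93
home t57.8 [0.4976 0.2746 0.058 ] F [-5.6 -2.6 15.8] w0.0469 g95
bottom z 0.0101
True
[0.49654248 0.27400943 0.09044627] [-4.9 44.1 30.4]
[0.49658905 0.2197023  0.08988455] [ 0.7 44.  37.9]
[0.4708877  0.14869417 0.08823562] [-88.3  23.2  20.7]
[ 0.43994592 -0.25195993  0.07929422] [-13.2  45.5  37.3]
```

```bash
python3 - <<'E'
from h import *
print(red(0,3))
manip.movep([.55,-.15,.35],rot(0))
p,X=cloud("top"); cv2.imwrite("pics/top3.png",p[120:300,130:480])
for c in ("red","green","yellow"):
    for b in blobs(p,X,c,.06,.12): print(c,b[0],np.round(b[1:],1))
E
```

```text
reds 1 [ 0.44   -0.2519  0.0793] [-11.9  45.7  37.1]
grip t63.4 [ 0.4418 -0.2552  0.048 ] F [-1.1 -0.3  5.4] w0.0470 g93
up t64.3 [ 0.4399 -0.2537  0.248 ] F [ 0.8  0.8 -1.8] w0.0470 g92
hover t67.8 [0.4985 0.3875 0.1012] F [-0.1 -0.3 -1.6] w0.0469 g92
z0.089 t68.2 [0.4971 0.3868 0.0886] F [-0.2  0.1 -2.1] w0.0467 g92
z0.080 t68.6 [0.4973 0.3868 0.0795] F [ 0.1 -0.  -1.7] w0.0470 g93
z0.072 t68.9 [0.4973 0.3868 0.0716] F [ 1.2 -0.5 -1.9] w0.0468 g93
z0.064 t69.3 [0.4973 0.3873 0.0635] F [ 0.4  1.5 -3.4] w0.0469 g93
home t69.7 [0.4977 0.3871 0.058 ] F [-5.4 -2.8 14. ] w0.0470 g95
bottom z 0.0101
True
red [0.49747842 0.38724017 0.08981326] [ 0.6 42.1 39. ]
red [0.49668979 0.27676877 0.09030426] [-4.3 44.  35.7]
red [0.49663068 0.22005283 0.09009678] [ 1.1 44.1 37.4]
red [0.47092838 0.14972511 0.08773172] [-89.6  21.1  20.9]
green [ 0.62003455 -0.08530032  0.08423296] [ 5.4 45.9 36.2]
green [ 0.62481201 -0.14973627  0.08476467] [ 4.7 45.  36.8]
green [ 0.62813611 -0.20337419  0.08353268] [ 0.8 40.7  9.8]
yellow [0.497048   0.33120993 0.0901491 ] [ 0.9 44.3 37.2]
```

View pics/top3.png

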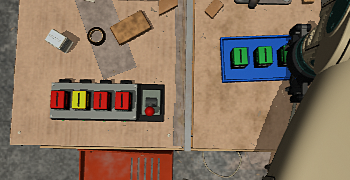

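The dock now holds red, yellow, red, red at crop x of 60, 80, 100 and 121, with every cap top at z≈0.090, which is home. The lever at (150,108) is off, so I'll switch it on and check.

```bash
python3 - <<'E'
from h import *
lever(.471,.531)
manip.movep([.42,0,.35],rot(0))
p,X=cloud("top"); cv2.imwrite("pics/top4.png",p[80:300,130:480])
for c in ("red","green","yellow"):
    for b in blobs(p,X,c,.06,.12): print(c,b[0],np.round(b[1:],1))
st("end")
E
```

```text
at [0.47114612 0.14803383 0.07823607] [-0.39713124  0.17473805  0.87308983] 0.03664024948086396
pushed [0.52983362 0.14795899 0.07758738] [-4.58172369  0.23201887 -0.05918421]
red [0.52363452 0.14946455 0.08833924] [46.4 24.4 22.1]
red [0.49730145 0.38752853 0.09004578] [ 0.9 41.8 38.4]
red [0.49664581 0.27599976 0.08995249] [-3.  43.4 36.3]
red [0.49663675 0.21976453 0.08989372] [ 0.9 44.2 37.1]
red [0.36168173 0.12374374 0.06327754] [-88.9  54.9   3.1]
green [ 0.62909796 -0.21745316  0.08425957] [ 2.4 45.2 38. ]
green [ 0.62014368 -0.08492796  0.08443335] [ 5.8 46.  36.7]
green [ 0.62505255 -0.1499397   0.0847179 ] [ 5.2 45.  36.9]
yellow [0.4969924  0.3315542  0.09001608] [ 1.6 44.3 38.2]
end t80.0 [0.42   0.0005 0.3484] F [ 0.3  0.8 -0.3] w0.0599 g0
```

View pics/top4.png

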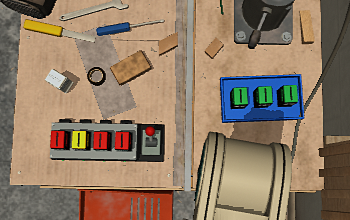

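The lever ball at (150,131) is back at x = 0.5236, which matches its starting "on" position. The four packs are home in the dock, the three greens stand in the tray, and the sanding block and tape haven't moved.

```bash
python3 -c "
from cell import manip; print(manip.hand_in())"
```

```text
the job is handed in; nothing more can be done
None
```

The job is done and handed in at about 80 s: dock switched off first, three green packs upright in the tray, three red packs fully home in the dock, the yellow pack, sanding block and tape left alone, and the dock switched back on.

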